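# Hang the eight-channel pipette on its charging stand

### The job

The eight-channel electronic pipette is parked on the three-place rack and needs charging. Lift it out of the rack and hang it on the charging stand: bring its neck in between the prongs from the open side with the finger hook towards the column, press the pipette gently back against the sprung contacts, and lower it behind the lips until it sits fully home and upright, and only then let go. Do not drop or force it (the cradle takes no more than about 25 N), and leave the other pipettes and the things on the bench where they are.

Things in the scene. Friction and masses are not known exactly. Their poses are not given: they have to be found in the camera images.
- multi_center (a point): Eight-channel pipette, white and grey, upright, 220 mm tall, about 0.21 kg; the only one with a wide manifold (26 x 84 mm, 95 to 65 mm below this point) at its foot. Point on its axis, half-way up, at the flat underside of the grey shoulder block, by which it hangs; below it is a round neck, 18 mm in diameter. z is up along the pipette, +x its back (finger hook side), y along the manifold.
- multi_block (a point): Point on the same pipette's axis inside its shoulder block, 24 mm above multi_center, same axes. The block is 30 (x) x 36 (y) mm and reaches from 24 mm below to 16 mm above this point. At this height a groove 7 mm high and 3.5 mm deep runs across its back (+x) face.
- multi_grip (a point): Middle of the same pipette's handle, the place to hold it: 70 mm above multi_center, same axes. The handle is 28 (x) x 30 (y) mm, from 30 mm below to 31 mm above this point; the push button on top ends 40 mm above it. The finger hook, 16 mm wide, sticks out 45 mm to +x, 5 to 23 mm above this point. Fingers go on the two flat y sides.
- rack: Metal parking rack, fixed, 130 x 290 mm, shelf top 150 mm high, rear rail to 158 mm. Three slots 22 mm wide, at y = -90, 0, +90 mm, open to -x, throat axes at x = 0, two lips 6 mm high at each mouth (x = -25 to -19 mm). The eight-channel pipette hangs in one, single-channel ones in the others, +x along the rack's. Origin on the bench under the middle throat; +x from mouths to rear rail.
- charger: Charging stand, fixed: base 18 mm high (150 mm in x, 120 in y), column at x = +37 to +75 mm, on it a cradle for one pipette, open to -x. Origin on the bench under the throat axis; +x from mouth to column, z up. The cradle's height was set by hand with a thumb screw and is not measured: its seat is 142 to 174 mm above the bench and stays put under ordinary loads.
- charger_seat (a point): On the stand's throat axis, 158 mm above the bench, same axes: the middle of the range (16 mm up or down) in which the cradle's true seat lies. Cradle, from throat axis and true seat: two prongs, tops = seat, 8 mm thick, 22 mm apart, flared tips reach x = -48 mm; a lip 8 mm high on each, x = -25.5 to -17.5; back wall face at x = +15, 32 mm high; 52 mm wide in all.
- contact (a joint): Pair of round-nosed sprung pins that stick out of the cradle's back wall, 24 mm above the seat: travel in m, 0 = fully out (tips at x = +8 mm), grows as pushed to +x; 0.6 N at the start and 0.2 N more per mm. With the shoulder block between lips and back wall (2.5 mm play) 0.0045 to 0.007 while they ride on its flat back, 0.001 to 0.0035 when it is home and they sit in its groove.
- single_a_center (a point): Single-channel pipette, 240 mm tall, parked on the rack (bystander); point on its axis 120 mm above its lower end.
- single_b_center (a point): Second single-channel pipette, the same, parked on the rack (bystander).
- tube_rack: Low tube rack 70 x 130 x 22 mm near the robot, bystander; origin under its centre.
- bottle: Reagent bottle, 70 mm wide, 150 mm tall, bystander; origin under its centre.
- jar: Jar, 66 mm wide, 75 mm tall, bystander; origin under its centre.
- dishes: Stack of four dishes, 91 mm wide, 58 mm tall, bystander; origin under its centre.
Mind the look-alikes: they are no part of the job. Leave any yellow look-alike of the charger alone.

How it is judged (in metres and radians):
On the way, in this order (a step that is already met when the one before it is completed fails the run):
1. the eight-channel pipette has been lifted off the rack and is carried, clear of it and of the stand (contact force between multi and the fingers above 1 N and contact force between multi and rack below 0.05 N and contact force between multi and charger below 0.05 N and distance of multi_center from where it was at the start of the episode above 0.06 m), for 0.1 s.
2. still in the fingers, the pipette has been let down behind the lips until the contact pins are in its groove (contact force between multi and the fingers above 1 N and contact force between multi and charger above 0.5 N and value of joint contact between 0.0004 and 0.004 m and x of multi_center in the frame of charger between -0.0045 and 0.002 m), for 0.2 s.
At the end, for the whole second after the job is handed in: The eight-channel pipette hangs at rest on the charging stand: axis within 4 mm of the throat axis, upright within 0.06 rad, square to the stand within 0.12 rad, hook towards the column, shoulder behind the lips and down on the seat, contact pins in its groove (travel 0.4 to 4 mm) (value of joint contact between 0.0004 and 0.004 m and x of multi_center in the frame of charger between -0.0045 and 0.002 m and y of multi_center in the frame of charger between -0.004 and 0.004 m and z of multi_center in the frame of charger between 0.139 and 0.177 m and angle between multi_center's own z axis and vertical below 0.06 rad and angle between the x axis of multi_center and the x axis of charger, either way round below 0.12 rad and contact force between multi and charger above 0.8 N and linear speed of multi below 0.01 m/s); the robot touches nothing.
It fails at once if the pipette is pushed on the charging stand with more than 25 N (contact force between multi and charger above 25 N).
It fails at once if the pipette is dropped (it falls out of the fingers faster than 0.25 m/s) (contact force between multi and the fingers below 0.05 N and linear speed of multi above 0.25 m/s).
It fails at once if another pipette is shifted by more than 15 mm (distance of any of single_a_center, single_b_center from where it was at the start of the episode above 0.015 m).
It fails at once if a thing on the bench is shifted by more than 20 mm (distance of any of tube_rack, bottle, jar, dishes from where it was at the start of the episode above 0.02 m).
It also fails if it takes over 54 s, if anything falls off the work surface, if the arm or the gripper's body presses on something with over 40 N, if the wrist force passes 120 N, or if a joint passes its speed limit or range.

### The arm

A 6-joint arm with a two-finger parallel gripper is mounted at the origin on the work surface. World frame = base frame: x ahead of the robot, y to its left, z up, the work surface at z = 0. Lengths are in mm, angles in rad, forces in N, time in s.
With the tool pointing down it reaches from about 325 to 775 mm from the base axis. Payload 5.5 kg.
Tool frame: the origin (TCP) lies on the mounting face of the last link; the fingertips stand 173 mm ahead of it and the grasp point (between the pads) lies 155 mm ahead of it; z points along the fingers, x is the direction in which the jaws open and shut, and the axes are right-handed (so a half turn about z gives the same grasp; the last joint's range is limited). The gripper opens to 85 mm and grips with 20 to 120 N. Pads are 22 mm wide; open, the fingers measure 114 mm over their backs; the gripper's body (76 mm by 85 mm) begins 54 mm behind the grasp point. The pads swing forward as they close: fully open they stand 13 mm farther back than shut.
Start: joints at [1.104, 0.091, 1.231, -0, 1.82, -0.057], TCP at [239.062, 550.334, 404.675] pointing down, gripper open.
Joint ranges: [-2.87, 2.87], [-0.86, 2.18], [0.17, 2.46], [-1.51, 4.65], [0.06, 2.69], [-2.65, 2.65]. Speed limits (rad/s): [2.57, 2.57, 3.01, 3.14, 3.14, 3.14].

### API

Orientations are given as a unit quaternion [x, y, z, w].
In Python, from bench import r gives the robot as it stands. The module is installed in compiled form; this text tells all that it offers.
- The arm moves only by the tool apply_moves, never from a script. Its argument "motion" is one flat list of numbers, 7 for each row, row after row: the shift along the tool's x, y, z in units of 50 mm (1.0 is 50 mm), then the turn, a rotation vector about the tool's x, y, z in rad, then the opening in per cent of the stroke, from 0 (shut) to 100 (fully open). In form: [dx, dy, dz, rx, ry, rz, jaw, dx, dy, dz, rx, ry, rz, jaw, ...]. A call has 1 to 5 rows; each row shifts and turns the commanded pose from where the row before left it, along the tool's axes as they then stand; what a row does not reach is not made up. A row lasts 1/10 s, in which the tool goes at most 50 mm and 8.59 degrees, less where a joint would pass 70% of its speed; a pose out of reach is approached as far as the arm can. A call is refused whole if a number of a shift passes 1 or a number of a turn 0.15, either way. A call with a gripper value outside its range is refused whole. The fingers move at their own pace and stop on an object; "force" is the grip in N (left out, the last holds). Time passes only in rows, so rows that do not move let the fingers close. It gives the time, the measured TCP pose, the force and the opening at its end, in the units of the state.
- r.get_obs(): the state, without advancing time (a new reading comes with each control period).
- r.camera(name): name is "scene" or "top"; returns the picture (400x640x3 uint8, red, green, blue); there is no depth.
- r.camera_params(name): a dict with "fx", "fy", "cx", "cy" (pixels), "distortion" ([k1, k2, p1, p2, k3] as OpenCV has them; the pictures are not rectified), "xyz" and "attitude" of the camera in the world. Camera axes: x right, y down, z forward; pixel columns grow to the right and rows downward; lengths in mm; the calibration is good to about 2 mm. A picture is of the moment at which its call begins. camera_params takes no time and is no camera call.
- r.job_done(): hands the job in, once; it reports no verdict.
Trained networks look in the newest picture that a camera, given by its name, has taken for a name from the list of things; names that differ only in an ending like _2 or _b are one class to them, and where a whole thing is asked for, a point or a joint stands for the part that bears it (a point fixed in the world has none). Each returns a list of dicts, best first, with "confidence" (0 to 1); they miss things now and then, are a little off and sometimes report something else, mostly with a low value. They report only what shows in the picture. A call takes as long as a camera call. They do not tell look-alikes from the thing itself.
- r.spot_in(camera, name): "extent" ([left, top, right, bottom] in pixels, round what is visible of it).
- r.mark_of(camera, name): "position" ([row, column] in pixels: a listed point, or the origin of a listed thing).
The state is a dict: "t": time; "joint_pos": joint angles; "dq": joint speeds; "joint_torque": joint torques, N m; "position": TCP position; "tcp_rot": TCP orientation; "ft_force": force on the tool from outside, world axes, zero at the start; "torque": the same for the moment, N m; "grip_width": finger opening in mm.
Only numpy, scipy, OpenCV 4.12 (cv2) and the standard library are available. Lean on these libraries where they do the work, as an engineer would, in place of code of your own. Each camera call takes 0.05 s, during which the arm holds its last target. There are 200 camera calls.

## Working session

There is one attempt and no reset: what is moved stays moved. The work goes in short steps, Python scripts to look and compute and a tool call to move; the robot and the scene stay as the last step left them, time stands still between calls to the robot, and variables do not carry over. Pictures are saved under pics/ and viewed, about 8 in all and at most 12, crops included, and the job is handed in when it is done.

Besides the shell and the picture viewer there is one more tool, called after "Call:" as a command line: name --argument value ..., lists and objects as JSON in quotes. apply_moves: Moves the arm, as the interface text tells. Its arguments: {"type":"object","properties":{"motion":{"type":"array"},"force":{"type":"number"}},"required":["motion"]}

```bash
mkdir -p pics; python3 - <<'E'
from bench import r
import cv2,numpy as np
print(r.get_obs())
for c in("scene","top"):
    im=r.camera(c); cv2.imwrite(f"pics/{c}0.png",im[:,:,::-1]); print(c,r.camera_params(c))
    for n in["multi_center","multi_block","multi_grip","charger_seat","charger","rack","single_a_center","bottle","jar","dishes","tube_rack"]:
        print(n,[(np.round(d["position"]).tolist(),round(d["confidence"],2)) for d in r.mark_of(c,n)][:4])
    print([(np.round(d["extent"]).tolist(),round(d["confidence"],2)) for d in r.spot_in(c,"charger")], [(np.round(d["extent"]).tolist(),round(d["confidence"],2)) for d in r.spot_in(c,"multi_center")])
E
```

```text
{'t': 0.0, 'joint_pos': array([ 1.10427006e+00,  9.18669929e-02,  1.23192947e+00,  1.95668589e-05,
        1.81981489e+00, -5.66975117e-02]), 'dq': array([-2.25878934e-04,  1.38943824e-03,  9.14429155e-04, -6.14546126e-04,
       -7.58160962e-05, -6.38168873e-04]), 'joint_torque': array([ 3.15573743e-04, -4.58743250e+01, -4.18021166e+01,  3.16868170e-05,
        1.18339516e-02,  1.10780658e-05]), 'position': array([239.09094178, 550.35874396, 403.52105153]), 'tcp_rot': array([ 8.36195683e-01,  5.48430270e-01, -8.78768039e-04,  4.96624213e-04]), 'ft_force': array([-0.2181548 , -0.51684387, -0.34329704]), 'torque': array([-0.00302232, -0.0251408 , -0.00758847]), 'grip_width': 85.30958438368775}
scene {'fx': 468.4121930358598, 'fy': 468.4121930358598, 'cx': 311.3138817407328, 'cy': 196.41499088543046, 'distortion': array([-0.02407858,  0.        ,  0.        ,  0.        ,  0.        ]), 'xyz': array([1156.79117504,  485.75471336, 1390.27258972]), 'attitude': array([ 0.44250126,  0.84882068, -0.25838255, -0.13013281])}
multi_center [([177.0, 260.0], 0.9)]
multi_block [([180.0, 261.0], 0
[... 742 characters left out ...]
titude': array([-0.70030026,  0.71057918, -0.04301769,  0.05297409])}
multi_center [([180.0, 378.0], 0.56)]
multi_block [([179.0, 380.0], 0.64), ([170.0, 265.0], 0.39), ([236.0, 386.0], 0.38)]
multi_grip [([178.0, 384.0], 0.53)]
charger_seat [([247.0, 227.0], 0.87)]
charger [([248.0, 237.0], 0.88), ([169.0, 265.0], 0.59)]
rack [([184.0, 405.0], 0.59)]
single_a_center [([166.0, 441.0], 0.82)]
bottle [([181.0, 184.0], 0.76)]
jar [([180.0, 476.0], 0.91), ([236.0, 314.0], 0.51)]
dishes [([236.0, 385.0], 0.83)]
tube_rack [([232.0, 315.0], 0.71)]
[([211.0, 216.0, 267.0, 275.0], 0.79), ([242.0, 132.0, 293.0, 193.0], 0.72), ([162.0, 164.0, 192.0, 194.0], 0.49)] [([375.0, 158.0, 389.0, 191.0], 0.84)]
```

View pics/scene0.png

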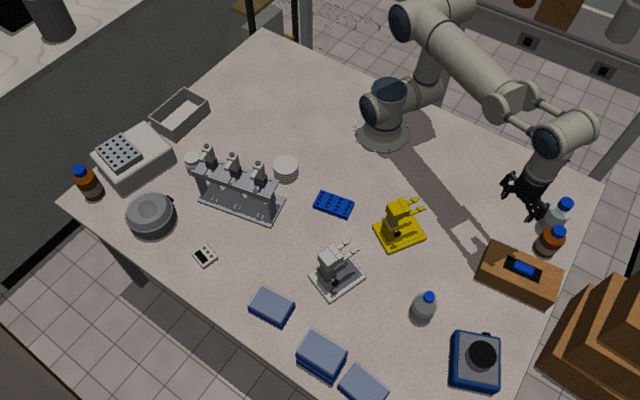

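View pics/top0.png

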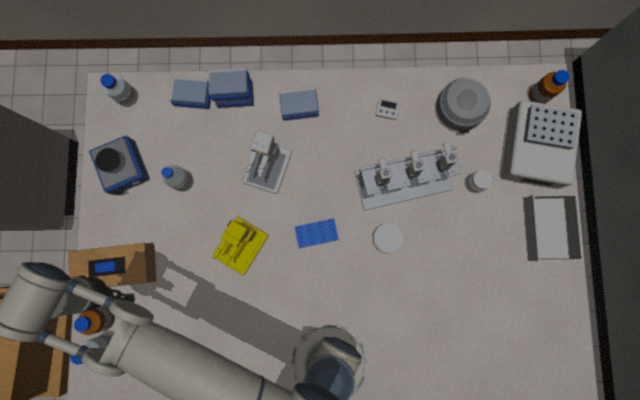

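The true charger is the white one, at about (335,265) in scene and (265,165) in top; the yellow one is the look-alike. The rack is at (240,190) in scene, and the multi looks like its end pipette nearest the tube rack, at scene (259,172) and top (381,178). Next I'll triangulate and zoom in.

```bash
cat > h.py <<'E'
from bench import r
import cv2,numpy as np
from scipy.spatial.transform import Rotation as R
P={c:r.camera_params(c) for c in("scene","top")}
def K(p): return np.array([[p["fx"],0,p["cx"]],[0,p["fy"],p["cy"]],[0,0,1.]])
def ray(c,rc):
    p=P[c]; u=cv2.undistortPoints(np.array([[[rc[1],rc[0]]]],float),K(p),p["distortion"])[0,0]
    return p["xyz"],R.from_quat(p["attitude"]).apply([u[0],u[1],1])
def atz(c,rc,z):
    o,d=ray(c,rc); return o+d*(z-o[2])/d[2]
def tri(a,b):
    A=[];B=[]
    for c,x in(("scene",a),("top",b)):
        o,d=ray(c,x); d=d/np.linalg.norm(d); M=np.eye(3)-np.outer(d,d); A.append(M);B.append(M@o)
    x=np.linalg.lstsq(np.vstack(A),np.hstack(B),rcond=None)[0]
    return x,[np.linalg.norm(m@x-b) for m,b in zip(A,B)]
def proj(c,X):
    p=P[c]; Q=R.from_quat(p["attitude"]).inv(); X=np.atleast_2d(X).astype(float)
    return cv2.projectPoints(X,Q.as_rotvec(),Q.apply(-p["xyz"]),K(p),p["distortion"])[0][:,0]  # col,row
def crop(c,box,f,name,pts=(),lines=()):
    im=r.camera(c)[:,:,::-1].copy(); x0,y0,x1,y1=box
    im=cv2.resize(im[y0:y1,x0:x1],None,fx=f,fy=f,interpolation=cv2.INTER_CUBIC)
    t=lambda q:tuple(int(v) for v in ((q-[x0,y0]+.5)*f))
    for col,L in lines:
        q=proj(c,L); cv2.polylines(im,[np.array([t(a) for a in q])],True,col,1)
    for q in pts: cv2.circle(im,t(np.array(q)),3,(0,0,255),1)
    cv2.imwrite(f"pics/{name}.png",im); return im
E
python3 - <<'E'
from h import *
for n,a,b in(("mc",(177,260),(180,378)),("mg",(168,262),(178,384)),("ch",(272,339),(169,265)),("rack",(198,240),(184,405)),("single",(166,211),(166,441)),("tube",(207,333),(232,315)),("dishes",(173,285),(236,385))): print(n,tri(a,b))
a=crop("scene",(180,130,380,310),3.5,"x"); b=crop("top",(225,115,475,265),3,"y")
cv2.imwrite("pics/a1.png",cv2.resize(a,(700,630))); cv2.imwrite("pics/b1.png",b); print(a.shape,b.shape)
E
```

```text
mc (array([ 534.06822473, -152.11118609,  183.32371462]), [np.float64(8.53185506954351), np.float64(8.53185506954374)])
mg (array([ 527.05817832, -156.19768582,  222.5848457 ]), [np.float64(0.4963669224110693), np.float64(0.49636692241100644)])
ch (array([602.69343658, 194.34762683,  23.87198973]), [np.float64(2.8228084104184794), np.float64(2.8228084104189253)])
rack (array([ 552.78206785, -257.36934548,   -4.68552744]), [np.float64(4.552703593205717), np.float64(4.552703593205288)])
single (array([ 576.53543439, -335.94713097,  149.96126524]), [np.float64(4.834872499309071), np.float64(4.83487249930828)])
tube (array([399.86137579,  37.27538361,   3.62314329]), [np.float64(2.6313674866413033), np.float64(2.631367486641445)])
dishes (array([ 383.57345957, -183.53711173,   14.91888838]), [np.float64(3.1610981876110444), np.float64(3.1610981876106585)])
(630, 700, 3) (450, 750, 3)
```

View pics/x.png

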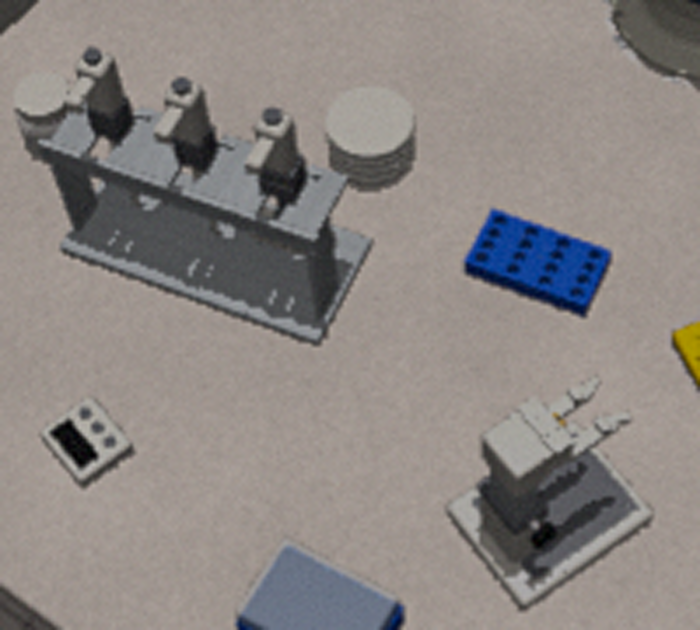

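View pics/y.png

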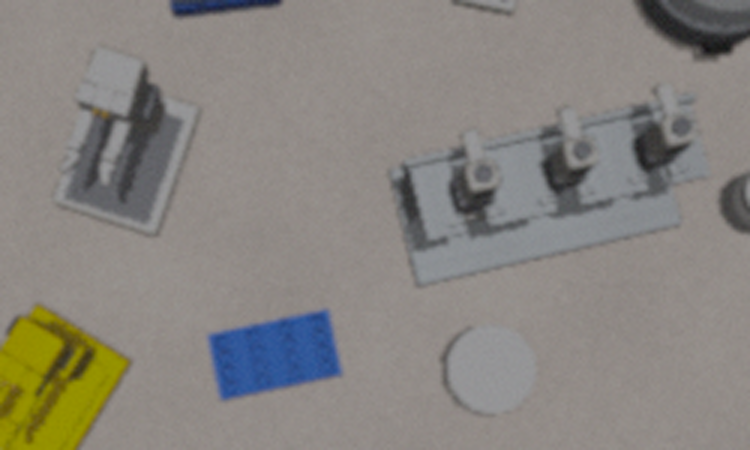

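Crops: true charger base corners show in scene at about (450,512), (525,605), (650,513), and its prong tips at (598,380), (630,415). The rack is clear in both, with a multi candidate at each end. I'll fit the rack and charger poses and confirm which pipette is the multi.

```bash
cat >> h.py <<'E'
from scipy.optimize import least_squares
S=lambda p:(np.array(p)/3.5+[180,130]-.5); T=lambda p:(np.array(p)/3+[225,115]-.5)
def fit(sc,tp,z0,hx,x0):
    # sc/tp: lists of (local xyz, crop px)
    def w(v,L):
        c,s=np.cos(v[2]),np.sin(v[2]); L=np.array(L,float); return np.c_[v[0]+c*L[:,0]-s*L[:,1],v[1]+s*L[:,0]+c*L[:,1],L[:,2]]
    f=lambda v:np.r_[(proj("scene",w(v,[a for a,_ in sc]))-[S(b) for _,b in sc]).ravel(),(proj("top",w(v,[a for a,_ in tp]))-[T(b) for _,b in tp]).ravel()]
    o=least_squares(f,x0); return o.x,f(o.x).round(1).reshape(-1,2).tolist()
E
python3 - <<'E'
from h import *
for n in("top","scene"):
    r.camera(n)
    for k in("single_a_center","multi_center","multi_grip","multi_block","charger_seat"):
        print(n,k,[(np.round(d["position"],1).tolist(),round(d["confidence"],2)) for d in r.mark_of(n,k)],[(np.round(d["extent"]).tolist(),round(d["confidence"],2)) for d in r.spot_in(n,k)][:3])
# charger base z=18 , assume x -75..75
v,e=fit([((75,-60,18),(450,512)),((-75,60,18),(650,513))],[((-75,60,18),(57,203)),((-75,-60,18),(157,236)),((75,-60,18),(200,103))],18,75,[600,190,-.3]); print("charger",v,e)
# rack base corners in base frame centre unknown -> centre fit, 130x290
for z in(0,6):
  v,e=fit([((65,-145,z),(62,248)),((65,145,z),(320,342)),((-65,145,z),(372,240))],[((-65,145,z),(418,284)),((-65,-145,z),(680,222))],0,0,[540,-230,.23]); print("rack",z,v,e)
E
```

```text
top single_a_center [] [([438.0, 142.0, 456.0, 172.0], 0.73)]
top multi_center [([181.3, 382.6], 0.82)] [([374.0, 159.0, 391.0, 192.0], 0.65)]
top multi_grip [([176.7, 386.1], 0.9)] [([377.0, 158.0, 387.0, 190.0], 0.82)]
top multi_block [([178.7, 382.4], 0.66)] [([374.0, 158.0, 390.0, 188.0], 0.86)]
top charger_seat [([162.5, 260.2], 0.66)] [([243.0, 132.0, 292.0, 193.0], 0.91), ([215.0, 216.0, 268.0, 276.0], 0.78), ([372.0, 222.0, 404.0, 256.0], 0.3)]
scene single_a_center [([162.8, 214.2], 0.56)] [([200.0, 142.0, 222.0, 190.0], 0.74)]
scene multi_center [([180.0, 258.6], 0.57), ([167.1, 260.1], 0.25)] [([248.0, 160.0, 270.0, 192.0], 0.68)]
scene multi_grip [([167.8, 261.8], 0.77), ([178.2, 261.6], 0.5)] [([251.0, 157.0, 270.0, 203.0], 0.58)]
scene multi_block [([177.4, 261.7], 0.91)] [([248.0, 160.0, 268.0, 194.0], 0.61)]
scene charger_seat [([205.2, 408.5], 0.88), ([252.7, 338.6], 0.56)] [([308.0, 238.0, 366.0, 304.0], 0.71), ([372.0, 196.0, 429.0, 257.0], 0.7)]
charger [ 6.15019481e+02  1.91520122e+02 -3.00113204e-01] [[-1.5, -0.8], [2.1, -0.4], [-1.4, -0.1], [1.0, -0.7], [0.3, -0.4]]
rack 0 [ 5.60957637e+02 -2.47638111e+02  2.19441574e-01] [[-0.2, 1.3], [-0.1, 1.4], [0.7, 1.1], [0.8, 1.2], [1.2, 1.0]]
rack 6 [ 5.61752978e+02 -2.45821191e+02  2.18097966e-01] [[-0.3, 0.7], [0.0, 1.0], [0.9, 0.6], [0.3, 0.7], [1.1, 0.5]]
```

```bash
python3 - <<'E'
from h import *
rc=lambda p:(p[1],p[0])
B=[]
for s,t in(((272,117),(484,174)),((182,86),(584,150)),((92,55),(681,126))):
    x,e=tri(rc(S(s)),rc(T(t))); B.append(x); print(x,e[0], atz("top",rc(T(t)),260)[:2],atz("scene",rc(S(s)),260)[:2])
d=B[0]-B[2]; print(np.linalg.norm(d), np.arctan2(-d[0],d[1]))
for n,a,b in(("grip",(167.8,261.8),(177,385.6)),("center",(178,260),(181,381)),("block",(177.4,261.7),(178.7,382)),("seat",(252.7,338.6),(162.5,260.2))): print(n,tri(a,b))
for p in((598,380),(630,415)): print("tips scene z158",atz("scene",rc(S(p)),158))
for p in((108,185),(68,165)): print("tips top z158",atz("top",rc(T(p)),158))
E
```

```text
[ 536.90173708 -159.62495594  255.50795685] 2.2352009682028795 [ 534.78227121 -157.06589896] [ 540.18530336 -159.22418229]
[ 556.26046833 -247.45098474  256.48879951] 1.2072828047854853 [ 554.81927918 -245.63210618] [ 558.51800932 -246.40014269]
[ 576.39668391 -334.01024633  259.45838455] 2.4327276517743766 [ 574.91178523 -331.64268533] [ 577.39362194 -336.19962587]
178.8454254677059 0.22272358729909036
grip (array([ 528.34961753, -158.53603672,  223.97329947]), [np.float64(2.6694721243981436), np.float64(2.669472124397862)])
center (array([ 531.80971592, -159.41840921,  170.37932793]), [np.float64(5.4834885892408725), np.float64(5.483488589240786)])
block (array([ 533.74235222, -156.60248549,  179.66583059]), [np.float64(0.08343767829799728), np.float64(0.08343767829792838)])
seat (array([597.99132462, 188.20275069, 143.52278938]), [np.float64(6.422985395012267), np.float64(6.422985395012412)])
tips scene z158 [547.10019215 188.36477753 158.        ]
tips scene z158 [559.94571323 228.37287219 158.        ]
tips top z158 [551.04342906 190.44770442 158.        ]
tips top z158 [571.30098733 229.17008138 158.        ]
```

Call:
apply_moves --motion '[0, 0, -0.3, 0, 0, -0.126, 100, 0, 0, -0.3, 0, 0, -0.126, 100, 0, 0, -0.3, 0, 0, -0.126, 100, 0, 0, -0.3, 0, 0, -0.126, 100, 0, 0, -0.3, 0, 0, -0.126, 100]' --force 40

```text
t: 3.1
position: [239.0, 550.3, 480.3]
tcp_rot: [0.623, 0.782, 0.0, 0.0]
ft_force: [0.1, 0.6, 0.1]
grip_width: 85.4
```

```bash
cat >> h.py <<'E'
def plan(xyz,yaw=None):
    """tool-frame shift (units of 50mm) and turn to get TCP to xyz with tool x at world yaw, pointing down"""
    o=r.get_obs(); Q=R.from_quat(o["tcp_rot"]); d=Q.inv().apply(np.array(xyz)-o["position"])/50
    M=Q.as_matrix(); yw=np.arctan2(M[1,0],M[0,0])
    out=[np.round(d,3).tolist()]
    if yaw is not None:
        G=R.from_matrix(np.array([[np.cos(yaw),np.sin(yaw),0],[np.sin(yaw),-np.cos(yaw),0],[0,0,-1]]))
        out.append((Q.inv()*G).as_rotvec().round(4).tolist())
    print("t",round(o["t"],2),"pos",o["position"].round(1),"yaw",round(yw,4),"F",o["ft_force"].round(2),"T",o["torque"].round(3),"w",round(o["grip_width"],1),"q",o["joint_pos"].round(2)); print("->",*out)
E
python3 -c "
from h import *
plan([535.5,-158.5,480],1.793)"
```

```text
t 3.1 pos [239.  550.3 480.3] yaw 1.7962 F [0.1  0.6  0.14] T [ 0.043 -0.043  0.006] w 85.4 q [ 1.1   0.12  1.06 -0.    1.96 -0.69]
-> [-15.142, 2.611, 0.006] [0.0001, -0.0, 0.0032]
```

Call:
apply_moves --motion '[-0.95, 0.165, 0, 0, 0, 0, 100, -0.95, 0.165, 0, 0, 0, 0, 100, -0.95, 0.165, 0, 0, 0, 0, 100, -0.95, 0.165, 0, 0, 0, 0, 100, -0.95, 0.165, 0, 0, 0, 0, 100]'

```text
t: 3.6
position: [331.4, 325.8, 479.8]
tcp_rot: [0.625, 0.781, 0.0, 0.0]
ft_force: [0.7, -0.1, 0.7]
grip_width: 85.3
```

Call:
apply_moves --motion '[-0.95, 0.165, 0, 0, 0, 0, 100, -0.95, 0.165, 0, 0, 0, 0, 100, -0.95, 0.165, 0, 0, 0, 0, 100, -0.95, 0.165, 0, 0, 0, 0, 100, -0.95, 0.165, 0, 0, 0, 0, 100]'

```text
t: 4.1
position: [423.4, 102.9, 480.0]
tcp_rot: [0.625, 0.781, 0.0, 0.0]
ft_force: [0.6, 1.0, -1.1]
grip_width: 85.7
```

Call:
apply_moves --motion '[-0.95, 0.165, 0, 0, 0, 0, 100, -0.95, 0.165, 0, 0, 0, 0, 100, -0.95, 0.165, 0, 0, 0, 0, 100, -0.95, 0.165, 0, 0, 0, 0, 100, -0.5, 0.1, 0, 0, 0, 0, 100]'

```text
t: 4.6
position: [508.0, -100.0, 479.0]
tcp_rot: [0.626, 0.78, -0.0, -0.0]
ft_force: [0.3, 0.6, -0.1]
grip_width: 85.9
```

```bash
python3 -c "
from h import *
plan([535.5,-158.5,480],1.793)
# mark expected TCP-axis at grasp height etc
o=r.get_obs(); p=o['position']; 
L=[((0,255,0),np.array([[p[0],p[1],260.],[p[0],p[1],230.]]))]
a=crop('scene',(200,90,340,230),4,'x2'); b=crop('top',(330,110,470,250),4,'y2')
cv2.imwrite('pics/c2.png',np.hstack([a,b])[:, :1120]); cv2.imwrite('pics/c2.png',cv2.resize(np.hstack([a,b]),(800,400)))
"
```

```text
t 4.6 pos [ 508. -100.  479.] yaw 1.7879 F [ 0.31  0.61 -0.13] T [ 0.016  0.024 -0.02 ] w 85.9 q [-0.26 -0.1   1.29 -0.    1.95 -2.05]
-> [-1.261, 0.285, -0.019] [-0.0008, 0.0004, -0.0051]
```

View pics/c2.png

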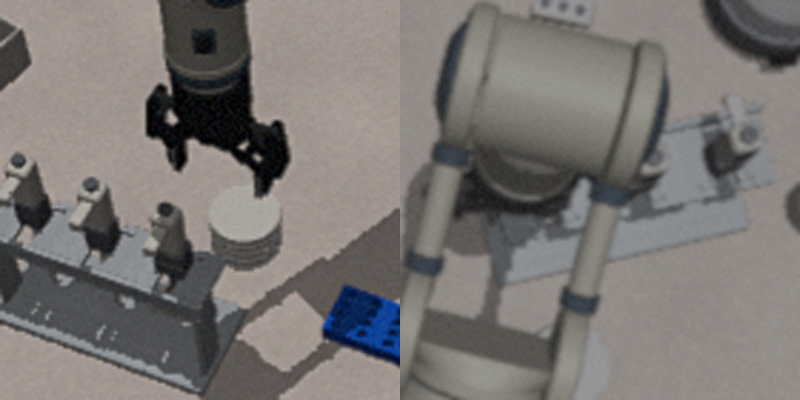

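The gripper is beside the rack above the multi (scene crop: button at (165,210)). The arm hides the top view. I'll close the last gap and then descend.

Call:
apply_moves --motion '[-0.63, 0.14, 0, 0, 0, 0, 100, -0.63, 0.14, 0, 0, 0, 0, 100, 0, 0, 0, 0, 0, 0, 100, 0, 0, 0, 0, 0, 0, 100]'

```text
t: 5.1
position: [534.8, -154.7, 479.5]
tcp_rot: [0.625, 0.78, 0.0, -0.001]
ft_force: [0.8, 0.4, 0.5]
grip_width: 85.6
```

```bash
python3 -c "
from h import *
plan([535.5,-158.5,375],1.793)
"
```

```text
t 5.1 pos [ 534.8 -154.7  479.5] yaw 1.7909 F [0.76 0.4  0.53] T [-0.005 -0.081 -0.019] w 85.6 q [-0.34  0.    1.19  0.    1.95 -2.13]
-> [-0.08, -0.002, 2.09] [-0.0005, -0.0009, -0.0021]
```

Call:
apply_moves --motion '[-0.08, 0, 0.4, 0, 0, 0, 100, 0, 0, 0.4, 0, 0, 0, 100, 0, 0, 0.3, 0, 0, 0, 100, 0, 0, 0.1, 0, 0, 0, 100]'

```text
t: 5.5
position: [535.3, -157.5, 418.3]
tcp_rot: [0.624, 0.781, -0.0, -0.001]
ft_force: [-0.0, -0.1, -0.0]
grip_width: 84.9
```

```bash
python3 -c "
from h import *
plan([535.5,-158.5,375],1.793)
o=r.get_obs(); p=o['position']; Q=R.from_quat(o['tcp_rot'])
L=[((0,255,0),p+Q.apply([[-42,0,155],[42,0,155]])),((0,255,255),p+Q.apply([[0,0,100],[0,0,160]]))]
crop('scene',(210,100,310,220),5,'x3',lines=L)
"
```

```text
t 5.5 pos [ 535.3 -157.5  418.3] yaw 1.7926 F [-0.01 -0.12 -0.02] T [-0.014  0.032  0.026] w 84.9 q [-0.35 -0.02  1.32  0.    1.84 -2.14]
-> [-0.022, 0.002, 0.866] [-0.0016, -0.0016, -0.0004]
```

View pics/x3.png

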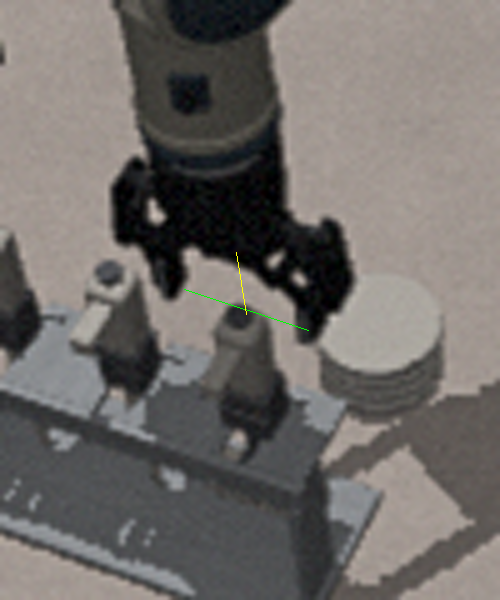

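Scene crop: the button (237,312) lies midway between the fingertips (172,290) and (305,335). Alignment is good, so I descend and grip.

Call:
apply_moves --motion '[0, 0, 0.3, 0, 0, 0, 100, 0, 0, 0.3, 0, 0, 0, 100, 0, 0, 0.2, 0, 0, 0, 100, 0, 0, 0.07, 0, 0, 0, 100, 0, 0, 0, 0, 0, 0, 60]'

```text
t: 6.05
position: [535.6, -158.9, 375.6]
tcp_rot: [0.625, 0.781, -0.0, -0.001]
ft_force: [0.6, -0.3, -0.2]
grip_width: 73.3
```

Call:
apply_moves --motion '[0, 0, 0, 0, 0, 0, 45, 0, 0, 0, 0, 0, 0, 40, 0, 0, 0, 0, 0, 0, 20, 0, 0, 0, 0, 0, 0, 20, 0, 0, 0, 0, 0, 0, 20]' --force 40

```text
t: 6.55
position: [535.7, -159.0, 377.0]
tcp_rot: [0.625, 0.781, 0.0, 0.001]
ft_force: [0.3, -0.2, 3.4]
grip_width: 29.4
```

Call:
apply_moves --motion '[0, 0, 0, 0, 0, 0, 15, 0, 0, 0, 0, 0, 0, 15, 0, 0, 0, 0, 0, 0, 15]'

```text
t: 6.85
position: [535.7, -159.0, 377.0]
tcp_rot: [0.625, 0.781, 0.0, 0.001]
ft_force: [0.4, -0.2, 4.2]
grip_width: 29.2
```

```bash
python3 -c "
from h import *
plan([535.5,-158.5,375],1.793)
"
```

```text
t 6.85 pos [ 535.7 -159.   377. ] yaw 1.7911 F [ 0.39 -0.23  4.22] T [ 0.104  0.026 -0.01 ] w 29.2 q [-0.35 -0.02  1.4   0.    1.77 -2.14]
-> [0.01, -0.001, 0.04] [0.0012, 0.0007, -0.0019]
```

Call:
apply_moves --motion '[0, 0, -0.06, 0, 0, 0, 15, 0, 0, -0.1, 0, 0, 0, 15, 0, 0, -0.1, 0, 0, 0, 15, 0, 0, -0.06, 0, 0, 0, 15, 0, 0, 0, 0, 0, 0, 15]'

```text
t: 7.35
position: [535.7, -159.0, 392.8]
tcp_rot: [0.625, 0.781, 0.0, 0.0]
ft_force: [0.6, -0.6, -1.8]
grip_width: 29.5
```

```bash
python3 -c "
from h import *
plan([535.7,-159,391],1.793)
"
```

```text
t 7.35 pos [ 535.7 -159.   392.8] yaw 1.791 F [ 0.65 -0.64 -1.81] T [-0.075 -0.035  0.045] w 29.5 q [-0.35 -0.02  1.37  0.    1.8  -2.14]
-> [-0.0, -0.001, 0.036] [0.0007, 0.0002, -0.002]
```

Call:
apply_moves --motion '[0, -0.1, 0, 0, 0, 0, 15, 0, -0.25, 0, 0, 0, 0, 15, 0, -0.3, 0, 0, 0, 0, 15, 0, -0.3, 0, 0, 0, 0, 15, 0, -0.3, 0, 0, 0, 0, 15]'

```text
t: 7.85
position: [473.3, -172.8, 391.9]
tcp_rot: [0.625, 0.78, -0.0, -0.0]
ft_force: [-0.3, 0.1, -1.8]
grip_width: 29.7
```

```bash
python3 -c "
from h import *
plan([535.7,-159,391],1.793)
crop('scene',(210,100,340,230),4,'x4')
"
```

```text
t 7.85 pos [ 473.3 -172.8  391.9] yaw 1.7909 F [-0.3   0.08 -1.83] T [ 0.02  -0.062  0.032] w 29.7 q [-0.42 -0.17  1.51 -0.    1.8  -2.21]
-> [-0.004, 1.279, 0.018] [-0.0006, -0.0004, -0.0021]
```

View pics/x4.png

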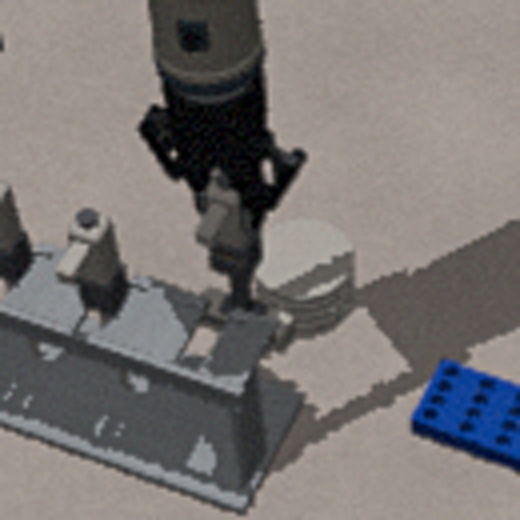

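Scene crop: the multi, with its manifold at (285,325), is clear of the slot, so the identity is confirmed. I raise it, turn it, and check the charger model by overlay.

Call:
apply_moves --motion '[0, 0, -0.2, 0, 0, 0, 15, 0, 0, -0.4, 0, 0, 0.1, 15, 0, 0, -0.4, 0, 0, 0.1, 15, 0, 0, -0.4, 0, 0, 0.1, 15, 0, 0, -0.4, 0, 0, 0.1, 15]'

```text
t: 8.4
position: [474.8, -172.4, 483.7]
tcp_rot: [0.769, 0.639, 0.0, 0.0]
ft_force: [-0.2, -1.0, -2.0]
grip_width: 29.5
```

```bash
cat >> h.py <<'E'
def local(v,L):
    c,s=np.cos(v[2]),np.sin(v[2]); L=np.array(L,float); return np.c_[v[0]+c*L[:,0]-s*L[:,1],v[1]+s*L[:,0]+c*L[:,1],L[:,2]]
def charger_lines(v,s):
    r_=lambda x0,x1,y0,y1,z:local(v,[(x0,y0,z),(x1,y0,z),(x1,y1,z),(x0,y1,z)])
    return [((0,255,0),r_(37,75,-26,26,s+32)),((0,255,255),r_(-48,15,11,26,s)),((0,255,255),r_(-48,15,-26,-11,s)),((255,0,0),r_(-25.5,-17.5,11,26,s+8)),((255,0,0),r_(-25.5,-17.5,-26,-11,s+8)),((255,0,255),r_(15,15.1,-26,26,s+32)),((255,255,0),r_(15,15.1,-26,26,s))]
E
python3 -c "
from h import *
plan([473,-173,480],1.271)
print('yellow',tri((231,397),(248,237)),tri((204,410),(247,227)))
v=(599,193,-.3); L=charger_lines(v,158)
print(fit([((-75,60,18),(650,513))],[],0,0,[600,190,-.3])[0][:0])
a=crop('scene',(305,225,375,310),7,'x5',lines=L); b=crop('top',(235,125,297,200),7,'y5',lines=L)
h=560; cv2.imwrite('pics/c5.png',np.hstack([cv2.resize(a,(400,486)),cv2.resize(b,(400,484))[:484]][:1])) 
cv2.imwrite('pics/c5.png',np.hstack([cv2.resize(a,(400,486)),cv2.resize(b,(400,486))]))
"
```

```text
t 8.4 pos [ 474.8 -172.4  483.7] yaw 1.3872 F [-0.21 -0.96 -1.99] T [ 0.017 -0.058 -0.039] w 29.5 q [-0.42 -0.13  1.31  0.    1.96 -1.8 ]
-> [-0.017, -0.033, 0.074] [0.0008, -0.0001, 0.1162]
yellow (array([356.43033262, 276.41611279,  12.46602816]), [np.float64(10.658766713023311), np.float64(10.658766713023544)]) (array([348.60549216, 279.84711198, 173.38562263]), [np.float64(0.8295484280709681), np.float64(0.8295484280705095)])Traceback (most recent call last):
  File "<string>", line 6, in <module>
    print(fit([((-75,60,18),(650,513))],[],0,0,[600,190,-.3])[0][:0])
          ~~~^^^^^^^^^^^^^^^^^^^^^^^^^^^^^^^^^^^^^^^^^^^^^^^^
  File "h.py", line 35, in fit
    o=least_squares(f,x0); return o.x,f(o.x).round(1).reshape(-1,2).tolist()
    return func(*args, **kwargs)
    vector_fun = VectorFunction(
        fun_wrapped,
    ...<6 lines>...
        workers=workers
    )
    self._update_fun()
    ~~~~~~~~~~~~~~~~^^
    self.f = self.fun_wrapped(xp_copy(self.x))
             ~~~~~~~~~~~~~~~~^^^^^^^^^^^^^^^^^
    return np.atleast_1d(self.fun(x))
                         ~~~~~~~~^^^
    return self.f(x, *self.args, **self.kwargs)
           ~~~~~~^^^^^^^^^^^^^^^^^^^^^^^^^^^^^^
  File "h.py", line 34, in <lambda>
    f=lambda v:np.r_[(proj("scene",w(v,[a for a,_ in sc]))-[S(b) for _,b in sc]).ravel(),(proj("top",w(v,[a for a,_ in tp]))-[T(b) for _,b in tp]).ravel()]
                                                                                                     ~^^^^^^^^^^^^^^^^^^^^^
  File "h.py", line 33, in w
    c,s=np.cos(v[2]),np.sin(v[2]); L=np.array(L,float); return np.c_[v[0]+c*L[:,0]-s*L[:,1],v[1]+s*L[:,0]+c*L[:,1],L[:,2]]
                                                                            ~^^^^^
IndexError: too many indices for array: array is 1-dimensional, but 2 were indexed
```

```bash
python3 -c "
from h import *
v=(599,193,-.3); L=charger_lines(v,158)
a=crop('scene',(305,225,375,310),6,'x5',lines=[]); b=crop('top',(235,125,297,200),6,'y5',lines=[])
a2=crop('scene',(305,225,375,310),6,'x5',lines=L); b2=crop('top',(235,125,297,200),6,'y5',lines=L)
print(a.shape,b.shape)
H=510; b=cv2.copyMakeBorder(b,0,H-450,0,0,0); b2=cv2.copyMakeBorder(b2,0,H-450,0,0,0)
cv2.imwrite('pics/clean5.png',np.hstack([a,b])); cv2.imwrite('pics/over5.png',np.hstack([a2,b2]))
"
```

```text
(510, 420, 3) (450, 372, 3)
```

View pics/clean5.png

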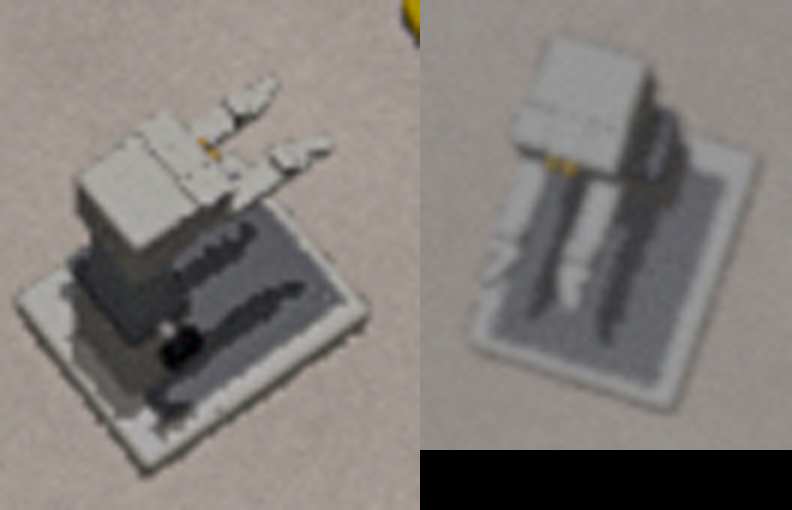

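View pics/over5.png

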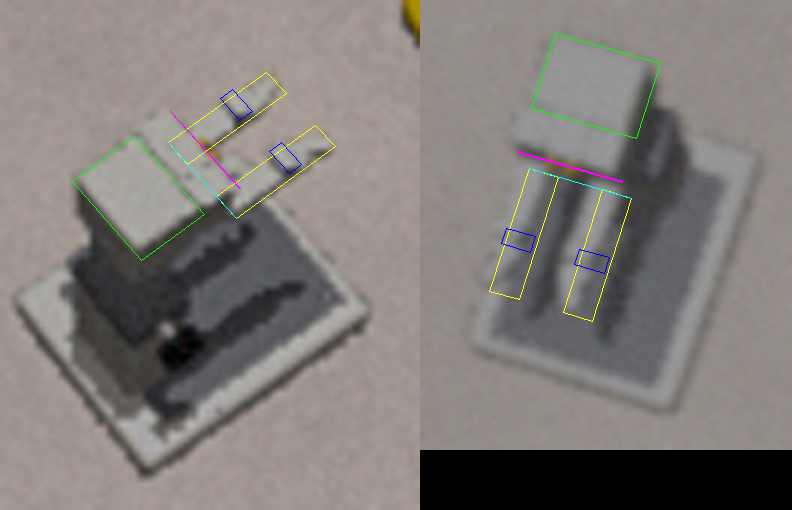

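Scene crop: prong tips at (278,80) and (330,147), pins at (208,148). Top crop: prong tips at (492,284) and (572,307), pins at (561,168). The first-guess overlay is off by a few mm, so I refit with the seat height free.

```bash
cat > f.py <<'E'
from h import *
s_=lambda p:np.array(p)/6+[305,225]-.5
t_=lambda p:(np.array(p)-[420,0])/6+[235,125]-.5
# (local x,y,z, zrel-to-seat?, base?, px)
F=[("scene",75,-60,18,0,1,(19,300)),("scene",75,60,18,0,1,(147,464)),("scene",-75,60,18,0,1,(367,310)),("scene",-75,-60,18,0,1,(268,203)),
("top",75,-60,18,0,1,(757,155)),("top",-75,-60,18,0,1,(670,408)),("top",-75,60,18,0,1,(473,343)),
("scene",-48,0,0,1,0,(303,113)),("top",-48,0,0,1,0,(532,297)),
("scene",10,0,24,1,0,(208,148)),("top",10,0,24,1,0,(561,168)),
("top",-10,18.5,0,1,0,(518,218)),("top",-10,-18.5,0,1,0,(596,218+24)),
("scene",75,-26,32,1,0,(80,183)),("scene",75,26,32,1,0,(137,248)),("top",75,26,32,1,0,(555,38)),("top",75,-26,32,1,0,(650,72))]
def res(v,raw=False):
    out=[]
    for c,x,y,z,sr,b,p in F:
        w=local(v,[(x+(v[4] if b else 0),y,z+(v[3] if sr else 0))])
        q=proj(c,w)[0]-(s_(p) if c=="scene" else t_(p)); q=q+(v[5:7] if c=="scene" else v[7:9]); out.append(q)
    out=np.array(out); return out if raw else np.r_[out.ravel(),v[5:9]/.6,(v[3]-158)/16]
o=least_squares(res,[599,193,-.3,158,0,0,0,0,0],loss="soft_l1",f_scale=.6)
print(o.x.round(3)); 
for f,q in zip(F,res(o.x,True)): print(f[0],f[1:4],q.round(1))
J=o.jac; print("sd",np.sqrt(np.diag(np.linalg.inv(J.T@J)))[:5].round(3)*.7)
E
python3 f.py
```

```text
[ 5.99745e+02  1.95797e+02 -3.38000e-01  1.61220e+02  1.45260e+01
 -1.65000e-01  3.00000e-03 -2.12000e-01  5.20000e-02]
scene (75, -60, 18) [-1.  -1.1]
scene (75, 60, 18) [0.3 1. ]
scene (-75, 60, 18) [1.6 0.1]
scene (-75, -60, 18) [-5.1 -9.6]
top (75, -60, 18) [ 1.4 -0.4]
top (-75, -60, 18) [0.5 0.9]
top (-75, 60, 18) [-1.9 -0. ]
scene (-48, 0, 0) [0.6 0. ]
top (-48, 0, 0) [-0.4  0.9]
scene (10, 0, 24) [1.2 0.7]
top (10, 0, 24) [0.2 1.8]
top (-10, 18.5, 0) [ 0.3 -0.1]
top (-10, -18.5, 0) [-0.6 -0.1]
scene (75, -26, 32) [-1.1 -1.1]
scene (75, 26, 32) [0.3 1.7]
top (75, 26, 32) [-0.1 -1.2]
top (75, -26, 32) [ 1.2 -1.3]
sd [1.4679 1.365  0.0119 3.3558 1.8242]
```

```bash
python3 -c "
from h import *
c=np.array([600,196]);u=np.array([np.cos(-.335),np.sin(-.335)])
plan([*(c-85*u),440],1.236)
"
```

```text
t 8.6 pos [ 474.9 -172.6  482.3] yaw 1.3939 F [-0.03 -0.45 -2.51] T [ 0.011 -0.007 -0.028] w 29.7 q [-0.42 -0.13  1.31  0.    1.96 -1.81]
-> [7.965, -0.514, 0.846] [0.0008, -0.0, 0.1579]
```

Call:
apply_moves --motion '[0, 0, 0, 0, 0, 0.05, 15, 0, 0, 0, 0, 0, 0.05, 15, 0, 0, 0, 0, 0, 0.05, 15, 0, 0, 0, 0, 0, 0, 15]'

```text
t: 9.0
position: [474.9, -172.7, 480.4]
tcp_rot: [0.813, 0.582, -0.001, -0.001]
ft_force: [-1.0, 0.9, -1.3]
grip_width: 29.6
```

```bash
python3 -c "
from h import *
c=np.array([600,196]);u=np.array([np.cos(-.335),np.sin(-.335)])
plan([*(c-85*u),440],1.236)
"
```

```text
t 9.0 pos [ 474.9 -172.7  480.4] yaw 1.2426 F [-1.04  0.87 -1.31] T [-0.027 -0.019  0.043] w 29.6 q [-0.42 -0.13  1.32  0.    1.96 -1.66]
-> [7.798, -1.706, 0.816] [-0.0026, -0.0003, 0.0066]
```

Travel in 20 rows of (0.39, -0.085).

Call:
apply_moves --motion '[0.3, -0.065, 0, 0, 0, 0, 15, 0.5, -0.11, 0, 0, 0, 0, 15, 0.5, -0.11, 0, 0, 0, 0, 15, 0.5, -0.11, 0, 0, 0, 0, 15, 0.5, -0.11, 0, 0, 0, 0, 15]'

```text
t: 9.5
position: [488.0, -53.9, 481.6]
tcp_rot: [0.813, 0.583, -0.0, -0.0]
ft_force: [-0.4, 0.0, -1.1]
grip_width: 29.6
```

Call:
apply_moves --motion '[0.5, -0.11, 0, 0, 0, 0, 15, 0.5, -0.11, 0, 0, 0, 0, 15, 0.5, -0.11, 0, 0, 0, 0, 15, 0.5, -0.11, 0, 0, 0, 0, 15, 0.5, -0.11, 0, 0, 0, 0, 15]'

```text
t: 10.0
position: [502.2, 73.4, 481.6]
tcp_rot: [0.813, 0.583, -0.0, -0.0]
ft_force: [0.2, 1.0, -2.2]
grip_width: 29.4
```

Call:
apply_moves --motion '[0.5, -0.11, 0, 0, 0, 0, 15, 0.5, -0.11, 0, 0, 0, 0, 15, 0.5, -0.11, 0, 0, 0, 0, 15, 0.5, -0.11, 0, 0, 0, 0, 15, 0.4, -0.09, 0, 0, 0, 0, 15]'

```text
t: 10.5
position: [515.8, 195.8, 481.4]
tcp_rot: [0.813, 0.583, -0.0, -0.0]
ft_force: [-0.5, 0.0, -2.2]
grip_width: 29.5
```

Call:
apply_moves --motion '[0.4, -0.09, 0, 0, 0, 0, 15, 0.2, -0.05, 0, 0, 0, 0, 15, 0, 0, 0, 0, 0, 0, 15, 0, 0, 0, 0, 0, 0, 15]'

```text
t: 10.9
position: [519.2, 224.2, 482.0]
tcp_rot: [0.813, 0.582, -0.0, 0.0]
ft_force: [-0.2, 0.1, -2.1]
grip_width: 29.3
```

```bash
python3 -c "
from h import *
c=np.array([600,196]);u=np.array([np.cos(-.335),np.sin(-.335)])
plan([*(c-85*u),440],1.236)
"
```

```text
t 10.9 pos [519.2 224.2 482. ] yaw 1.2418 F [-0.23  0.07 -2.13] T [-0.029 -0.014  0.002] w 29.3 q [ 0.35  0.03  1.16 -0.    1.96 -0.89]
-> [-0.0, 0.011, 0.839] [-0.0002, 0.0007, 0.0058]
```

Call:
apply_moves --motion '[0, 0, 0.4, 0, 0, 0.006, 15, 0, 0, 0.4, 0, 0, 0, 15, 0, 0, 0.35, 0, 0, 0, 15, 0, 0, 0.1, 0, 0, 0, 15, 0, 0, 0, 0, 0, 0, 15]'

```text
t: 11.4
position: [519.4, 223.5, 419.1]
tcp_rot: [0.816, 0.579, -0.001, -0.0]
ft_force: [-0.4, 0.2, -1.0]
grip_width: 29.5
```

```bash
python3 -c "
from h import *
v=(600,196,-.338);c=np.array(v[:2]);u=np.array([np.cos(v[2]),np.sin(v[2])])
plan([*(c-45*u),400],1.236)
p=r.get_obs()['position']; a=(p[0],p[1],v[2]); zc=p[2]-227
bl=lambda z:local(a,[(-15,-18,z),(15,-18,z),(15,18,z),(-15,18,z)])
L=charger_lines(v,161)+[((0,0,255),bl(zc)),((0,0,255),bl(zc+40)),((0,0,255),local(a,[(-13,-42,zc-65),(13,-42,zc-65),(13,42,zc-65),(-13,42,zc-65)]))]
i=crop('scene',(300,200,390,310),5,'x6'); j=crop('scene',(300,200,390,310),5,'x6',lines=L[1:])
r.camera('top'); print(r.mark_of('top','charger_seat'))
cv2.imwrite('pics/c6.png',np.hstack([i,j])[:, :800] if i.shape[1]*2<=800 else cv2.resize(np.hstack([i,j]),(800,489)))
"
```

```text
t 11.4 pos [519.4 223.5 419.1] yaw 1.2341 F [-0.37  0.19 -1.03] T [-0.039 -0.004 -0.002] w 29.5 q [ 0.35  0.    1.3  -0.    1.84 -0.89]
-> [0.015, 0.804, 0.381] [-0.001, 0.001, -0.0019]
[{'position': [160.2, 261.0], 'confidence': 0.92}]
```

View pics/c6.png

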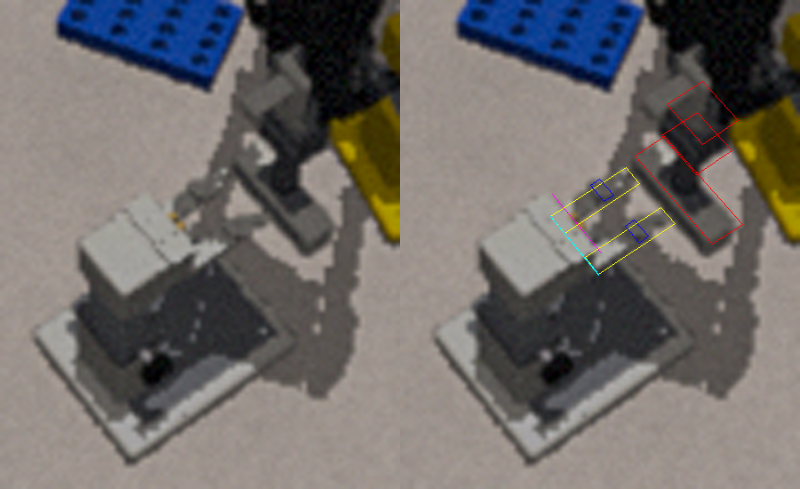

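Manifold in the scene picture sits about (-1.8,+1.1) px from the robot-kinematics overlay, so the scene camera has a bias. I'll correct for it.

```bash
python3 - <<'E'
import io,contextlib
with contextlib.redirect_stdout(io.StringIO()):
    from f import *
b=np.array([-1.8,1.1])
u=np.array([np.cos(-.338),np.sin(-.338)]);n=np.array([-u[1],u[0]])
for s in(155,161,167):
    for nm,lx,z,ps,pt in(("tip",-48,s,(303,113),(532,297)),("pin",10,s+24,(208,148),(561,168))):
        for c,q in(("scene",s_(ps)),("scene-b",s_(ps)-b),("top",t_(pt))):
            w=atz(c[:5] if c[0]=="s" else c,(q[1],q[0]),z)[:2]-lx*u
            d=w-[600,196]; print(s,nm,c,w.round(1),"along",round(d@u,1),"across",round(d@n,1))
# refit with scene offset fixed
def res2(w): 
    v=np.r_[w[:5],b,w[5:7]]; return np.r_[res(v,True).ravel(),w[5:7]/.6,(w[3]-158)/16]
o=least_squares(res2,[599,193,-.3,158,0,0,0],loss="soft_l1",f_scale=.6);print(o.x.round(2),o.cost)
o=least_squares(lambda v:res2(np.r_[v,0,0]),[599,193,-.3,158,0],loss="soft_l1",f_scale=.6);print(o.x.round(2),o.cost)
E
```

```text
155 tip scene [598.  192.5] along -0.7 across -3.9
155 tip scene-b [591.8 195. ] along -7.4 across -3.7
155 tip top [603.7 196.3] along 3.4 across 1.5
155 pin scene [597.2 189.7] along -0.6 across -6.8
155 pin scene-b [591.3 192.1] along -6.9 across -6.6
155 pin top [606.3 198. ] along 5.3 across 4.0
161 tip scene [600.9 193.9] along 1.6 across -1.7
161 tip scene-b [594.8 196.3] along -5.0 across -1.4
161 tip top [602.4 195.3] along 2.5 across 0.1
161 pin scene [599.9 191.2] along 1.5 across -4.5
161 pin scene-b [594.  193.5] along -4.8 across -4.3
161 pin top [604.8 197.1] along 4.2 across 2.6
167 tip scene [603.9 195.2] along 3.9 across 0.6
167 tip scene-b [597.8 197.7] along -2.7 across 0.8
167 tip top [601.2 194.2] along 1.7 across -1.3
167 pin scene [602.7 192.7] along 3.6 across -2.2
167 pin scene-b [596.8 195. ] along -2.7 across -2.0
167 pin top [603.2 196.1] along 3.0 across 1.2
[ 5.9614e+02  1.9707e+02 -3.3000e-01  1.6354e+02  1.4160e+01  1.3000e-01
 -7.9000e-01] 17.862451591972654
[ 5.9752e+02  1.9681e+02 -3.3000e-01  1.6548e+02  1.4100e+01] 18.430912706530943
```

Call:
apply_moves --motion '[0.02, 0.2, 0, 0, 0, 0, 15, 0, 0.24, 0, 0, 0, 0, 15, 0, 0.2, 0, 0, 0, 0, 15, 0, 0, 0.15, 0, 0, 0, 15, 0, 0, 0.1, 0, 0, 0, 15]'

```text
t: 12.1
position: [550.4, 214.4, 405.8]
tcp_rot: [0.816, 0.579, -0.001, -0.0]
ft_force: [-0.5, 0.9, -1.9]
grip_width: 29.4
```

Call:
apply_moves --motion '[0, 0, 0.06, 0, 0, 0, 15, 0, 0, 0.04, 0, 0, 0, 15, 0, 0, 0, 0, 0, 0, 15]'

```text
t: 12.4
position: [549.7, 214.8, 401.8]
tcp_rot: [0.815, 0.579, -0.0, -0.0]
ft_force: [-0.1, 0.3, -2.1]
grip_width: 29.4
```

```bash
cat >> h.py <<'E'
def st():
    o=r.get_obs(); u=np.array([np.cos(-.335),np.sin(-.335)]);n=np.array([-u[1],u[0]]); d=o["position"][:2]-[600,196]; f=o["ft_force"]
    M=R.from_quat(o["tcp_rot"]).as_matrix()
    print("t",round(o["t"],2),"along",round(d@u,2),"across",round(d@n,2),"zc",round(o["position"][2]-227,2),"F along/across/z",(f[:2]@u).round(2),(f[:2]@n).round(2),f[2].round(2),"T",o["torque"].round(3),"tilt",M[:2,2].round(4),"w",round(o["grip_width"],1))
E
python3 -c "
from h import *
st()"
```

```text
t 12.4 along -53.72 across 1.19 zc 174.78 F along/across/z -0.23 0.25 -2.07 T [-0.029 -0.065 -0.006] tilt [-0.0006 -0.0002] w 29.4
```

Call:
apply_moves --motion '[0, 0, 0.03, 0, 0, 0, 15, 0, 0, 0.03, 0, 0, 0, 15, 0, 0, 0.03, 0, 0, 0, 15]'

```text
t: 12.7
position: [549.8, 214.7, 397.8]
tcp_rot: [0.815, 0.579, 0.0, 0.0]
ft_force: [-0.1, 1.2, -1.2]
grip_width: 29.8
```

Call:
apply_moves --motion '[0, 0, 0.03, 0, 0, 0, 15, 0, 0, 0.03, 0, 0, 0, 15, 0, 0, 0, 0, 0, 0, 15]'

```text
t: 13.0
position: [549.9, 214.6, 394.5]
tcp_rot: [0.815, 0.579, -0.0, -0.0]
ft_force: [0.3, 0.7, -1.0]
grip_width: 29.6
```

Call:
apply_moves --motion '[0, 0, 0.02, 0, 0, 0, 15, 0, 0, 0.02, 0, 0, 0, 15, 0, 0, 0, 0, 0, 0, 15]'

```text
t: 13.3
position: [549.7, 214.6, 394.2]
tcp_rot: [0.815, 0.579, 0.001, 0.0]
ft_force: [-2.2, -0.8, 4.0]
grip_width: 29.8
```

Call:
apply_moves --motion '[0, 0, 0.02, 0, 0, 0, 15, 0, 0, 0.02, 0, 0, 0, 15, 0, 0, 0, 0, 0, 0, 15]'

```text
t: 13.6
position: [549.4, 214.5, 393.9]
tcp_rot: [0.815, 0.579, 0.002, 0.001]
ft_force: [-4.4, -0.5, 12.1]
grip_width: 29.8
```

Call:
apply_moves --motion '[0, 0, 0.02, 0, 0, 0, 15, 0, 0, 0.02, 0, 0, 0, 15, 0, 0, 0, 0, 0, 0, 15]'

```text
t: 13.9
position: [549.1, 214.4, 393.8]
tcp_rot: [0.815, 0.579, 0.003, 0.001]
ft_force: [-6.5, -2.5, 17.1]
grip_width: 29.3
```

Call:
apply_moves --motion '[0, 0, -0.1, 0, 0, 0, 15, 0, 0, -0.15, 0, 0, 0, 15, 0, 0, -0.13, 0, 0, 0, 15, 0, 0, 0, 0, 0, 0, 15, 0, 0, 0, 0, 0, 0, 15]'

```text
t: 14.4
position: [550.1, 214.7, 407.3]
tcp_rot: [0.815, 0.579, -0.0, -0.0]
ft_force: [0.3, 0.0, -2.5]
grip_width: 29.7
```

```bash
python3 -c "
from h import *
st(); plan([550,214,407],1.236)
p=r.get_obs()['position']; zc=p[2]-227; a=(p[0],p[1],-.335)
bl=lambda z:local(a,[(-15,-18,z),(15,-18,z),(15,18,z),(-15,18,z)])
L=charger_lines((597,196,-.335),166)[1:5]+[((0,0,255),bl(zc)),((0,0,255),bl(zc+40)),((0,0,255),local(a,[(-13,-42,zc-65),(13,-42,zc-65),(13,42,zc-65),(-13,42,zc-65)])),((0,0,255),local(a,[(0,0,zc+110),(0,0,zc-110)]))]
box=(315,205,385,290)
i=crop('scene',box,6,'x7')
j=crop('scene',box,6,'x7',lines=L)
cv2.imwrite('pics/c7.png',cv2.resize(np.hstack([i,j]),(800,486)))
"
```

```text
t 14.4 along -53.29 across 1.24 zc 180.32 F along/across/z 0.28 0.11 -2.48 T [-0.049  0.011 -0.   ] tilt [-0.0004 -0.0001] w 29.7
t 14.4 pos [550.1 214.7 407.3] yaw 1.235 F [ 0.3   0.01 -2.48] T [-0.049  0.011 -0.   ] w 29.7 q [ 0.31  0.07  1.25  0.    1.82 -0.92]
-> [-0.014, 0.003, 0.006] [-0.0003, 0.0002, -0.001]
```

View pics/c7.png

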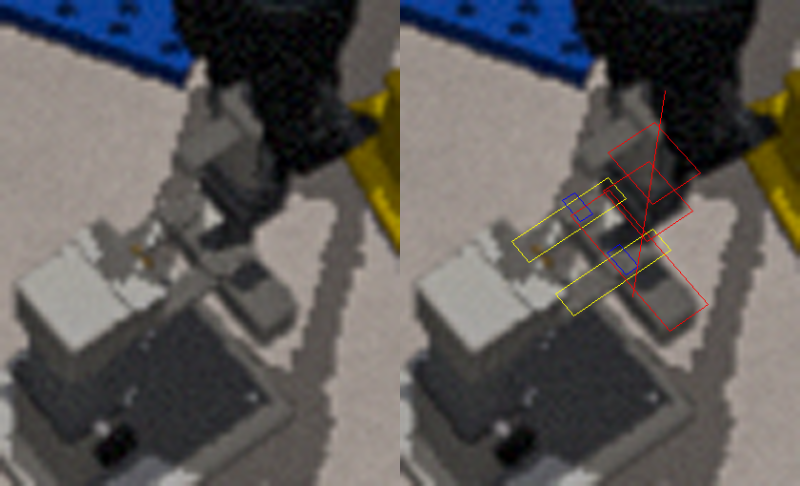

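No pitch is visible after the touch; the manifold offset is unchanged. First contact puts the seat at pipette-z of about 167, and an insertion height of zc 180 suits that. I centre across and go in.

Call:
apply_moves --motion '[-0.028, 0.06, 0, 0, 0, 0, 15, 0, 0.08, 0, 0, 0, 0, 15, 0, 0.08, 0, 0, 0, 0, 15, 0, 0.08, 0, 0, 0, 0, 15, 0, 0.06, 0, 0, 0, 0, 15]'

```text
t: 15.0
position: [566.9, 207.2, 407.6]
tcp_rot: [0.815, 0.579, -0.0, 0.0]
ft_force: [0.7, -0.4, -1.5]
grip_width: 29.7
```

```bash
python3 -c "
from h import *
st()"
```

```text
t 15.0 along -34.94 across -0.3 zc 180.55 F along/across/z 0.77 -0.19 -1.49 T [ 0.002 -0.018  0.024] tilt [-0.0001 -0.0001] w 29.7
```

Call:
apply_moves --motion '[0, 0.06, 0, 0, 0, 0, 15, 0, 0.06, 0, 0, 0, 0, 15, 0, 0.06, 0, 0, 0, 0, 15, 0, 0.04, 0, 0, 0, 0, 15, 0, 0, 0, 0, 0, 0, 15]'

```text
t: 15.5
position: [577.1, 203.7, 407.6]
tcp_rot: [0.815, 0.579, -0.0, -0.0]
ft_force: [0.4, 0.2, -2.1]
grip_width: 29.9
```

```bash
python3 -c "
from h import *
st()"
```

```text
t 15.5 along -24.19 across -0.31 zc 180.58 F along/across/z 0.27 0.36 -2.09 T [0.011 0.027 0.035] tilt [-0.0001 -0.0001] w 29.9
```

Call:
apply_moves --motion '[0, 0.06, 0, 0, 0, 0, 15, 0, 0.06, 0, 0, 0, 0, 15, 0, 0.06, 0, 0, 0, 0, 15, 0, 0, 0, 0, 0, 0, 15]'

```text
t: 15.9
position: [585.7, 200.6, 407.5]
tcp_rot: [0.815, 0.579, -0.0, 0.0]
ft_force: [0.1, 0.2, -2.2]
grip_width: 29.4
```

```bash
python3 -c "
from h import *
st()"
```

```text
t 15.9 along -15.05 across -0.33 zc 180.5 F along/across/z -0.02 0.2 -2.18 T [ 0.007 -0.044  0.04 ] tilt [-0.0001 -0.0001] w 29.4
```

Call:
apply_moves --motion '[0, 0.04, 0, 0, 0, 0, 15, 0, 0.04, 0, 0, 0, 0, 15, 0, 0, 0, 0, 0, 0, 15, 0, 0, 0, 0, 0, 0, 15]'

```text
t: 16.3
position: [589.1, 199.5, 407.6]
tcp_rot: [0.815, 0.579, -0.0, -0.0]
ft_force: [0.4, 0.5, -2.2]
grip_width: 29.7
```

```bash
python3 -c "
from h import *
st()"
```

```text
t 16.3 along -11.39 across -0.29 zc 180.63 F along/across/z 0.19 0.55 -2.22 T [-0.001 -0.    -0.041] tilt [-0.0001  0.    ] w 29.7
```

Call:
apply_moves --motion '[0, 0.04, 0, 0, 0, 0, 15, 0, 0.04, 0, 0, 0, 0, 15, 0, 0, 0, 0, 0, 0, 15, 0, 0, 0, 0, 0, 0, 15]'

```text
t: 16.7
position: [593.0, 198.1, 407.6]
tcp_rot: [0.815, 0.579, -0.0, -0.0]
ft_force: [0.0, -0.7, -2.0]
grip_width: 29.7
```

```bash
python3 -c "
from h import *
st()"
```

```text
t 16.7 along -7.34 across -0.32 zc 180.61 F along/across/z 0.25 -0.62 -2.03 T [ 0.013 -0.029 -0.044] tilt [-0.0001 -0.    ] w 29.7
```

Call:
apply_moves --motion '[0, 0.04, 0, 0, 0, 0, 15, 0, 0.04, 0, 0, 0, 0, 15, 0, 0, 0, 0, 0, 0, 15]'

```text
t: 17.0
position: [596.8, 196.8, 407.6]
tcp_rot: [0.815, 0.579, -0.0, -0.0]
ft_force: [-0.5, 0.6, -0.6]
grip_width: 29.6
```

```bash
python3 -c "
from h import *
st()"
```

```text
t 17.0 along -3.32 across -0.28 zc 180.62 F along/across/z -0.69 0.36 -0.61 T [0.076 0.148 0.031] tilt [-0.0004  0.0001] w 29.6
```

Call:
apply_moves --motion '[0, 0.03, 0, 0, 0, 0, 15, 0, 0.03, 0, 0, 0, 0, 15, 0, 0, 0, 0, 0, 0, 15]'

```text
t: 17.3
position: [599.6, 195.8, 407.6]
tcp_rot: [0.815, 0.579, -0.0, -0.0]
ft_force: [-1.2, 1.0, -0.8]
grip_width: 29.5
```

```bash
python3 -c "
from h import *
st()"
```

```text
t 17.3 along -0.35 across -0.29 zc 180.63 F along/across/z -1.47 0.55 -0.82 T [ 0.098  0.306 -0.04 ] tilt [-0.0002  0.0001] w 29.5
```

Call:
apply_moves --motion '[0, 0.02, 0, 0, 0, 0, 15, 0, 0.02, 0, 0, 0, 0, 15, 0, 0, 0, 0, 0, 0, 15]'

```text
t: 17.6
position: [601.3, 195.3, 407.7]
tcp_rot: [0.815, 0.579, -0.0, -0.0]
ft_force: [-3.1, 0.8, -1.8]
grip_width: 29.7
```

```bash
python3 -c "
from h import *
st()"
```

```text
t 17.6 along 1.41 across -0.23 zc 180.65 F along/across/z -3.23 -0.31 -1.75 T [0.188 0.649 0.031] tilt [-0.0008  0.0002] w 29.7
```

Call:
apply_moves --motion '[0, 0.02, 0, 0, 0, 0, 15, 0, 0.02, 0, 0, 0, 0, 15, 0, 0, 0, 0, 0, 0, 15]'

```text
t: 17.9
position: [602.5, 195.0, 407.8]
tcp_rot: [0.815, 0.579, -0.001, -0.001]
ft_force: [-6.8, 1.1, 0.8]
grip_width: 29.5
```

```bash
python3 -c "
from h import *
st()"
```

```text
t 17.9 along 2.7 across -0.15 zc 180.84 F along/across/z -6.82 -1.23 0.82 T [0.394 1.537 0.061] tilt [-0.003   0.0006] w 29.5
```

Call:
apply_moves --motion '[0, -0.06, 0, 0, 0, 0, 15, 0, 0, 0, 0, 0, 0, 15, 0, 0, 0, 0, 0, 0, 15]'

```text
t: 18.2
position: [600.5, 195.5, 407.7]
tcp_rot: [0.815, 0.579, 0.0, 0.0]
ft_force: [-2.5, 1.0, -1.0]
grip_width: 29.6
```

```bash
python3 -c "
from h import *
st()"
```

```text
t 18.2 along 0.63 across -0.28 zc 180.74 F along/across/z -2.68 0.15 -0.98 T [0.188 0.305 0.039] tilt [0.0007 0.0001] w 29.6
```

Call:
apply_moves --motion '[0, 0, 0.04, 0, 0, 0, 15, 0, 0, 0.04, 0, 0, 0, 15, 0, 0, 0, 0, 0, 0, 15]'

```text
t: 18.5
position: [600.5, 195.5, 403.0]
tcp_rot: [0.815, 0.579, -0.0, -0.0]
ft_force: [-1.7, 0.1, -1.9]
grip_width: 29.9
```

```bash
python3 -c "
from h import *
st()"
```

```text
t 18.5 along 0.66 across -0.29 zc 176.05 F along/across/z -1.59 -0.5 -1.94 T [0.219 0.294 0.007] tilt [-0.0006 -0.0001] w 29.9
```

Call:
apply_moves --motion '[0, 0, 0.03, 0, 0, 0, 15, 0, 0, 0.02, 0, 0, 0, 15, 0, 0, 0, 0, 0, 0, 15]'

```text
t: 18.8
position: [600.5, 195.5, 400.8]
tcp_rot: [0.815, 0.579, -0.0, -0.0]
ft_force: [-1.9, 0.8, -1.2]
grip_width: 29.3
```

```bash
python3 -c "
from h import *
st()"
```

```text
t 18.8 along 0.6 across -0.31 zc 173.85 F along/across/z -2.07 0.13 -1.17 T [0.124 0.344 0.017] tilt [-0.0004 -0.0001] w 29.3
```

Call:
apply_moves --motion '[0, 0, 0.03, 0, 0, 0, 15, 0, 0, 0.03, 0, 0, 0, 15, 0, 0, 0, 0, 0, 0, 15]'

```text
t: 19.1
position: [600.4, 195.6, 397.6]
tcp_rot: [0.815, 0.579, -0.0, -0.0]
ft_force: [-1.2, 0.4, -2.4]
grip_width: 29.1
```

```bash
python3 -c "
from h import *
st()"
```

```text
t 19.1 along 0.56 across -0.26 zc 170.64 F along/across/z -1.29 -0.03 -2.42 T [0.131 0.312 0.029] tilt [-0.0007 -0.0001] w 29.1
```

Call:
apply_moves --motion '[0, 0, 0.03, 0, 0, 0, 15, 0, 0, 0, 0, 0, 0, 15, 0, 0, 0, 0, 0, 0, 15]'

```text
t: 19.4
position: [600.5, 195.5, 395.5]
tcp_rot: [0.815, 0.579, -0.001, -0.0]
ft_force: [-0.5, -0.2, -6.3]
grip_width: 29.8
```

```bash
python3 -c "
from h import *
st()"
```

```text
t 19.4 along 0.68 across -0.32 zc 168.54 F along/across/z -0.46 -0.35 -6.34 T [0.077 0.185 0.01 ] tilt [-0.0016 -0.0006] w 29.8
```

Pins are dropping into the groove: along-force fell to 0.5 N and the pipette is being pulled down. A little lower still.

Call:
apply_moves --motion '[0, 0, 0.02, 0, 0, 0, 15, 0, 0, 0, 0, 0, 0, 15, 0, 0, 0, 0, 0, 0, 15]'

```text
t: 19.7
position: [600.5, 195.4, 395.4]
tcp_rot: [0.815, 0.579, -0.0, 0.0]
ft_force: [-1.2, -0.4, -4.4]
grip_width: 29.6
```

```bash
python3 -c "
from h import *
st()"
```

```text
t 19.7 along 0.61 across -0.38 zc 168.37 F along/across/z -1.02 -0.82 -4.36 T [-0.117  0.277 -0.017] tilt [-0.0005 -0.0004] w 29.6
```

Call:
apply_moves --motion '[0, 0, 0.01, 0, 0, 0, 15, 0, 0, 0, 0, 0, 0, 15, 0, 0, 0, 0, 0, 0, 15]'

```text
t: 20.0
position: [600.4, 195.4, 395.3]
tcp_rot: [0.815, 0.579, -0.0, 0.0]
ft_force: [-2.0, -1.3, -4.1]
grip_width: 29.8
```

```bash
python3 -c "
from h import *
st()"
```

```text
t 20.0 along 0.58 across -0.41 zc 168.3 F along/across/z -1.42 -1.87 -4.07 T [-0.2    0.313 -0.018] tilt [ 0.0001 -0.0002] w 29.8
```

Call:
apply_moves --motion '[0, 0, 0.02, 0, 0, 0, 15, 0, 0, 0, 0, 0, 0, 15, 0, 0, 0, 0, 0, 0, 15]'

```text
t: 20.3
position: [600.4, 195.6, 394.7]
tcp_rot: [0.815, 0.579, 0.001, 0.0]
ft_force: [-1.2, 0.3, -1.4]
grip_width: 29.8
```

```bash
python3 -c "
from h import *
st()"
```

```text
t 20.3 along 0.51 across -0.21 zc 167.73 F along/across/z -1.24 -0.09 -1.43 T [ 0.001  0.148 -0.036] tilt [0.001  0.0005] w 29.8
```

Call:
apply_moves --motion '[0, 0, 0.02, 0, 0, 0, 15, 0, 0, 0, 0, 0, 0, 15, 0, 0, 0, 0, 0, 0, 15]'

```text
t: 20.6
position: [600.3, 195.6, 394.4]
tcp_rot: [0.815, 0.579, 0.001, 0.0]
ft_force: [-2.4, 0.6, 4.8]
grip_width: 29.7
```

```bash
python3 -c "
from h import *
st()"
```

```text
t 20.6 along 0.41 across -0.23 zc 167.39 F along/across/z -2.46 -0.27 4.78 T [-0.022  0.368 -0.027] tilt [0.0018 0.0007] w 29.7
```

Seated firmly (about 7 N, no side load). I relax slightly and open.

Call:
apply_moves --motion '[0, 0, -0.02, 0, 0, 0, 15, 0, 0, 0, 0, 0, 0, 15, 0, 0, 0, 0, 0, 0, 15]' --force 20

```text
t: 20.9
position: [600.5, 195.7, 394.4]
tcp_rot: [0.815, 0.579, 0.0, 0.0]
ft_force: [-0.9, 1.4, 2.8]
grip_width: 29.8
```

```bash
python3 -c "
from h import *
st()"
```

```text
t 20.9 along 0.58 across -0.15 zc 167.4 F along/across/z -1.27 1.03 2.81 T [0.219 0.106 0.053] tilt [0.0007 0.0004] w 29.8
```

Call:
apply_moves --motion '[0, 0, 0, 0, 0, 0, 37, 0, 0, 0, 0, 0, 0, 40, 0, 0, 0, 0, 0, 0, 45, 0, 0, 0, 0, 0, 0, 60, 0, 0, 0, 0, 0, 0, 75]'

```text
t: 21.4
position: [600.5, 195.5, 394.0]
tcp_rot: [0.815, 0.579, -0.0, 0.0]
ft_force: [0.4, -0.2, -0.0]
grip_width: 63.3
```

```bash
python3 -c "
from h import *
st()"
```

```text
t 21.4 along 0.65 across -0.35 zc 167.03 F along/across/z 0.4 -0.04 -0.0 T [ 0.017  0.016 -0.051] tilt [-0.0001 -0.0001] w 63.3
```

Released with little movement. I retreat straight up and look.

Call:
apply_moves --motion '[0, 0, 0, 0, 0, 0, 100, 0, 0, 0, 0, 0, 0, 100, 0, 0, -0.1, 0, 0, 0, 100, 0, 0, -0.3, 0, 0, 0, 100, 0, 0, -0.5, 0, 0, 0, 100]'

```text
t: 21.9
position: [600.5, 195.6, 437.9]
tcp_rot: [0.815, 0.579, -0.002, -0.001]
ft_force: [1.0, 0.0, -0.4]
grip_width: 85.5
```

Call:
apply_moves --motion '[0, 0, -0.8, 0, 0, 0, 100, 0, 0, -0.8, 0, 0, 0, 100, 0, -0.8, -0.2, 0, 0, 0, 100, 0, -0.9, 0, 0, 0, 0, 100, 0, -0.9, 0, 0, 0, 0, 100]'

```text
t: 22.4
position: [476.6, 238.6, 530.0]
tcp_rot: [0.816, 0.579, 0.001, 0.0]
ft_force: [-0.3, 1.0, 0.8]
grip_width: 85.3
```

Call:
apply_moves --motion '[-0.9, -0.5, 0, 0, 0, 0, 100, -0.9, -0.5, 0, 0, 0, 0, 100, -0.9, -0.2, 0, 0, 0, 0, 100, -0.9, 0, 0, 0, 0, 0, 100, -0.5, 0, 0, 0, 0, 0, 100]'

```text
t: 22.9
position: [353.5, 64.8, 530.6]
tcp_rot: [0.816, 0.579, 0.001, 0.001]
ft_force: [1.0, 0.1, 1.2]
grip_width: 85.3
```

```bash
python3 -c "
from h import *
st()
a=(599.3+1,195.8,-.335); zc=167
bl=lambda z:local(a,[(-15,-18,z),(15,-18,z),(15,18,z),(-15,18,z)])
L=[((0,0,255),bl(zc+40)),((0,0,255),local(a,[(-13,-42,zc-65),(13,-42,zc-65),(13,42,zc-65),(-13,42,zc-65)])),((0,255,0),local(a,[(0,0,zc+110),(0,0,zc-110)]))]
S=[];
for c,b in(('scene',(305,205,375,305)),('top',(235,115,305,215))):
    S+= [crop(c,b,4,'x8'+c),crop(c,b,4,'x8'+c,lines=L)]
    for k in('multi_center','multi_grip','multi_block','single_a_center'): print(c,k,[(np.round(d['position'],1).tolist(),round(d['confidence'],2)) for d in r.mark_of(c,k)], proj(c,local(a,[(0,0,zc+{'multi_center':0,'multi_grip':70,'multi_block':24}.get(k,0))])).round(1))
cv2.imwrite('pics/c8.png',cv2.resize(np.hstack([S[0],S[2],S[3]]),(798,380)))
"
```

```text
t 22.9 along -189.69 across -204.91 zc 303.61 F along/across/z 0.9 0.39 1.16 T [-0.011 -0.054 -0.009] tilt [ 0.0033 -0.0003] w 85.3
scene multi_center [([248.1, 340.8], 0.96), ([272.5, 337.0], 0.26)] [[342.9 251.1]]
scene multi_grip [([206.5, 332.9], 0.71), ([240.8, 344.6], 0.64)] [[344.1 239.6]]
scene multi_block [([247.5, 343.5], 0.73)] [[343.3 247.3]]
scene single_a_center [([166.2, 212.1], 0.74)] [[342.9 251.1]]
top multi_center [([158.9, 256.7], 0.68)] [[258.3 158.8]]
top multi_grip [([153.4, 254.2], 0.8)] [[254.2 152.7]]
top multi_block [([157.2, 256.5], 0.83)] [[256.9 156.8]]
top single_a_center [([168.0, 441.2], 0.87)] [[258.3 158.8]]
```

View pics/c8.png

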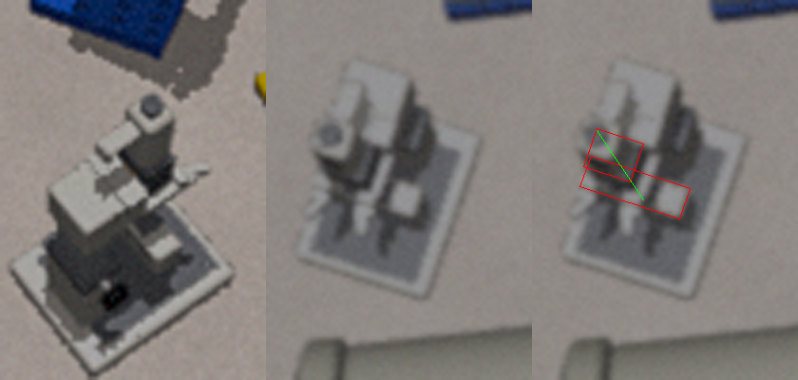

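The pipette hangs upright between the prongs with its hook over the column. The network marks agree with the expected seated pose to about 1 px in top and 1 to 4 px in scene, and the rest of the bench looks unchanged. I'm handing in.

```bash
python3 -c "
from h import *
print(r.job_done()); st()"
```

```text
the job is handed in; nothing more can be done
None
the job is handed in; nothing more can be done
```

I moved the eight-channel pipette from the rack to the white charging stand and handed the job in at about 23.5 s of the 54 s allowed. No verdict is reported.

**What I did:**
- I gripped the pipette by its handle, lifted it about 16 mm, drew it out of the slot mouth and carried it to the stand.
- I touched the prong tips lightly to find the seat height. I then brought the neck in with about 5 mm clearance over the lips and pressed back until the pins and back wall answered.
- I backed off about 2 mm, lowered until the pins dropped into the groove and the block sat on the seat, then let go.

**Last checks:**
- **Seating:** the pins' push fell from about 2 N to 0.5 N as the pipette was pulled down. It then met the seat, where I pressed with about 7 N and no side load. I did not read the pin travel directly.
- **Hanging:** the final pictures show it upright with the hook towards the column. The networks' marks match the seated pose to about 1 px in the top camera and 1–4 px in the scene camera.
- **Bystanders:** only one of the two single-channel pipettes was checked by network, and it still reads where it was. The other pipette and the bench things were not re-measured.

**What disagreed:**
- The scene camera read about 2 px off against the robot's own position, so I relied on contact for depth and height.
- The seat-finding touch ran a little too long and reached about 19 N, still under the 25 N limit. It may have slid the pipette about 1 mm in the fingers.
- One scene mark for the pipette's grip point (at 206, 333) was far off and I took it as a false report.

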